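# Hold a glass cell in the light path of a glass-examination bench

## Task

On the light bench, slide the loose lens module along its guides until it butts flush against the lamp housing, and let go of it. Then pick up the oblong glass cell by its two broad frosted sides only, never touching the clear windows on its narrow ends, and hold it upright and still in the light path, with the light running in through one window and out through the other, about midway between lens module and detector and touching neither. Finish while still holding it there, keep the cell upright all the way, and leave the other glassware and the loupe where they stand.

Things in the scene. Friction and masses are not known exactly. Their poses are not given: they have to be found in the camera images.
- bench: Fixed light bench: aluminium base plate 80 (x) x 300 (y) x 12 mm thick, origin at the centre of its underside, on the table. Light runs along its y axis. Two steel guide rails on the plate (6 wide, 8 mm high above it, inner sides at x = +-25.5 mm, from y = -30 to 75 mm) lead the lens module to the lamp, which stands at the +y end; the detector stands at the -y end.
- lamp_face (a point): Light outlet on the flat inner face (bench y = 75 mm) of the fixed grey lamp housing with slotted top, 64 wide x 70 long, top 105 mm above the table. The point is 70 mm above the table, on the bench's centre line; axes parallel to the bench's, +y points into the lamp.
- beam_mid (a point): Where the cell's middle belongs: point of the light path, 70 mm above the table, at bench y = -30 mm, midway between the flush lens module and the fixed grey detector (60 wide x 50 long, top 100 mm above the table, inner face with round glass port at bench y = -95 mm). 65 mm free either way along y. Axes parallel to the bench's, y along the light.
- lens: Loose lens module, dark steel block 46 (x) x 40 (y) x 88 mm high, about 0.25 kg, standing on the bench plate between the rails with 2.5 mm play each side; origin under its centre, 12 mm above the table; top 100 mm above the table. Round lens in its -y face; the flat +y face is to meet the lamp housing. Slides easily, starts 25 to 50 mm short of it. Flush, its origin is at bench y = 55 mm.
- lens_back (a point): Centre line of the lens module's flat +y face (the one towards the lamp), 58 mm above the module's underside; touches lamp_face when flush.
- cell: Oblong glass cell (cuvette), 35 long (x, over the windows) x 16 wide (y) x 50 mm high, plus a white plug on top 9 mm wide, 1.5 mm proud; about 50 g, loose, upright on the table at any yaw. Origin under its centre. The broad sides facing +-y (16 mm apart) are frosted, to be gripped; the narrow ends facing +-x carry the clear windows. Either end may face the lamp.
- cell_mid (a point): Middle of the cell, 25 mm above its underside.
- window_a: Clear window on the cell's +x end, a pane 13 wide x 44 high x 2 mm (its outer face 17.5 mm from the cell's middle); moves with the cell, and its origin and axes are the cell's. Not to be touched.
- window_b: Clear window on the cell's -x end, the same pane (outer face 17.5 mm from the cell's middle); its origin and axes are the cell's. Not to be touched.
- square_cell: Bystander: square frosted glass cell 28 x 28 x 45 mm with a white stopper 18 mm wide, 8 mm high; origin under its centre.
- jar: Bystander: squat glass jar, 50 mm across and 50 mm high, black lid; origin under its centre.
- flask: Bystander: footed glass flask, 72 mm across its foot, 110 mm high; origin under its centre.
- loupe: Bystander: black loupe, 40 mm across, 30 mm high; origin under its centre.
- bottle: Bystander: amber bottle, 56 mm across, 120 mm high; origin under its centre.
Things that resemble listed ones, but are neither listed nor needed, are in the scene too. What is meant by the lens is not pink, and is the smaller of those in its own colour. What is shaped like the cell but black or orange is not meant.

How it is judged:
By the outcome, as a careful person would: the job done as asked, in the order asked, and still so for the second after the job is handed in, while the arm keeps its last pose, push and grip.
It also fails if it takes over 51 s, if anything falls off the work surface, if the arm or the gripper's body presses on something with over 40 N, if the wrist force passes 120 N, or if a joint passes its speed limit or range.

## Robot

A 6-joint arm with a two-finger parallel gripper is mounted at the origin on the work surface. World frame = base frame: x ahead of the robot, y to its left, z up, the work surface at z = 0. Lengths are in m, angles in rad, forces in N, time in s.
With the tool pointing down it reaches from about 0.35 to 0.775 m from the base axis. Payload 5.5 kg.
Tool frame: the origin (TCP) lies midway between the tips of the shut fingers; the grasp point (between the pads) lies 19 mm behind it (env.hold_point_z is the distance from the TCP to the grasp point, in m); z points along the fingers, y is the line along which they close (so a half turn about z gives the same grasp; the last joint's range is limited). The gripper opens to 85 mm and grips with 20 to 120 N. Pads are 22 mm wide; open, the fingers measure 114 mm over their backs; the gripper's body (76 mm by 85 mm) begins 54 mm behind the grasp point. The pads swing forward as they close: fully open they stand 13 mm farther back than shut.
Start: joints at [-1.365, 0.313, 0.046, 1.304, 0, 1.431], TCP at [0.195, -0.541, 0.231] pointing down, gripper open.
Joint ranges: [-2.76, 2.76], [-0.86, 1.69], [-1.03, 1.26], [-2.2, 2.34], [-1.47, 1.5], [-3.14, 3.14]. Speed limits (rad/s): [2.57, 2.57, 3.14, 3.14, 3.14, 3.14].

## Interface

Orientations are given as a unit quaternion [w, x, y, z].
In Python, from workcell import env, read_camera gives the robot as it stands. The module is installed in compiled form; this text tells all that it offers.
- The arm moves only by the tool carry_out, never from a script. Its argument "moves" is a list of rows, each an object of numbers: "tx", "ty", "tz": the shift along the world's x, y, z in cm; "wx", "wy", "wz": the turn, a rotation vector about the world's x, y, z in rad; "claw": the closure, from -1 (fully open) to 1 (shut). A call has 1 to 8 rows; each row shifts and turns the commanded pose from where the row before left it; what a row does not reach is not made up. A row lasts 1/8 s, in which the tool goes at most 62.5 mm and 10.7 degrees, less where a joint would pass 70% of its speed; a pose out of reach is approached as far as the arm can. A call is refused whole if a number of a shift passes 6.25 or a number of a turn 0.188, either way. A call with a gripper value outside its range is refused whole. The fingers move at their own pace and stop on an object; "newtons" is the grip in N (left out, the last holds). Time passes only in rows, so rows that do not move let the fingers close. It gives the time, the measured TCP pose, the force, the opening and the grip force at its end, in the units of the state.
- env.get_state(): the state, without advancing time (a new reading comes with each control period).
- read_camera(name): name is "scene" or "top" or "wrist"; returns a dict with "image" (420x560x3 uint8, blue, green, red), "z_map" (420x560 float32, m along the optical axis (not along the pixel's ray), 0 where there is no reading), "fx", "fy", "cx", "cy" (pixels), "k1" (the pictures are not rectified: a ray, as slopes to the right and down, at radius r is drawn at 1 + k1 r^2 times it, then the intrinsics apply), "camera_from_world" (4x4, takes a point from world to camera coordinates); the wrist camera has in their place "hand_eye" (4x4, takes a point from camera to tool coordinates, whose origin is the TCP and whose axes are the flange's). Camera axes: x right, y down, z forward; pixel columns grow to the right and rows downward; lengths in m; the calibration is good to about 2 mm. A picture is of the moment at which its call begins: read the wrist's pose just before it.
- env.hand_in(): hands the job in; it is judged then, once.
The state is a dict: "clock": time; "joint_pos": joint angles; "qvel": joint speeds; "tau": joint torques, N m; "tcp_pos": TCP position; "orientation": TCP orientation; "wrist_force": force on the tool from outside, world axes, zero at the start; "ft_torque": the same for the moment, N m; "finger_gap": finger opening in m; "grip_force": force on a finger pad.
Only numpy, scipy, OpenCV 4.12 (cv2) and the standard library are available. Lean on these libraries where they do the work, as an engineer would, in place of code of your own. Each camera call takes 0.05 s, during which the arm holds its last target. There are 200 camera calls.

## Working session

There is one attempt and no reset: what is moved stays moved. The work goes in short steps, Python scripts to look and compute and a tool call to move; the robot and the scene stay as the last step left them, time stands still between calls to the robot, and variables do not carry over. Pictures are saved under pics/ and viewed, at most 10 in all, crops included, and the job is handed in when it is done.

Besides the shell and the picture viewer there is one more tool, called after "Call:" as name(argument=value, ...), one argument or row to a line, values as JSON. carry_out: Moves the arm, as the interface text tells. Its arguments: {"type":"object","properties":{"moves":{"type":"array","items":{"type":"object","properties":{"tx":{"type":"number"},"ty":{"type":"number"},"tz":{"type":"number"},"wx":{"type":"number"},"wy":{"type":"number"},"wz":{"type":"number"},"claw":{"type":"number"}}}},"newtons":{"type":"number"}},"required":["moves"]}

```bash
mkdir -p pics; cat > h.py <<'E'
import numpy as np, cv2
from workcell import env, read_camera
def cloud(c):
    """world points (H,W,3) for fixed cameras (camera coords for wrist)"""
    h,w=c["z_map"].shape
    u,v=np.meshgrid(np.arange(w),np.arange(h))
    K=np.array([[c["fx"],0,c["cx"]],[0,c["fy"],c["cy"]],[0,0,1.]])
    p=cv2.undistortPoints(np.stack([u,v],-1).reshape(-1,1,2).astype(np.float64),K,np.array([c["k1"],0,0,0,0.])).reshape(h,w,2)
    z=c["z_map"].astype(float)
    P=np.stack([p[...,0]*z,p[...,1]*z,z],-1)
    if "camera_from_world" in c: T=np.linalg.inv(c["camera_from_world"])
    else:
        s=c["state"]; q=s["orientation"]
        from scipy.spatial.transform import Rotation as R
        A=np.eye(4);A[:3,:3]=R.from_quat([q[1],q[2],q[3],q[0]]).as_matrix();A[:3,3]=s["tcp_pos"]
        T=A@np.array(c["hand_eye"])
    W=P@T[:3,:3].T+T[:3,3]; W[z==0]=np.nan
    return W
def cam(n):
    s=env.get_state(); c=read_camera(n); c["state"]=s; c["W"]=cloud(c); return c
E
python3 - <<'E'
from h import *
for n in("top","scene"):
    c=cam(n); cv2.imwrite(f"pics/{n}1.png",c["image"]); np.save(f"{n}.npy",c["W"]); print(n,c["fx"],np.linalg.inv(c["camera_from_world"])[:3,3])
print(env.get_state(), env.hold_point_z)
E
```

```text
top 418.12789797785723 [ 0.54293926 -0.07282382  0.9471494 ]
scene 533.9804259074081 [ 0.98999892 -0.53692887  0.88293464]
{'clock': 0.1, 'joint_pos': array([-1.36459210e+00,  3.13960468e-01,  4.50977230e-02,  1.30361117e+00,
       -3.91412118e-06,  1.43118893e+00]), 'qvel': array([ 0.00071739, -0.00164519,  0.00395273,  0.00034989,  0.00012659,
        0.00117679]), 'tau': array([ 4.29081148e-03, -4.81725597e+01,  2.99243492e+01,  1.26738977e-02,
       -5.27491011e-05,  5.65492346e-07]), 'tcp_pos': array([ 0.19479341, -0.54051312,  0.23048014]), 'orientation': array([-8.38264304e-04,  9.85088648e-01,  1.72045493e-01, -2.98813401e-05]), 'wrist_force': array([0.60945995, 0.57600663, 0.77645763]), 'ft_torque': array([ 0.03361772, -0.0172831 ,  0.052963  ]), 'grip_force': 0.0, 'finger_gap': 0.08541943732038289} 0.0187
```

View pics/top1.png

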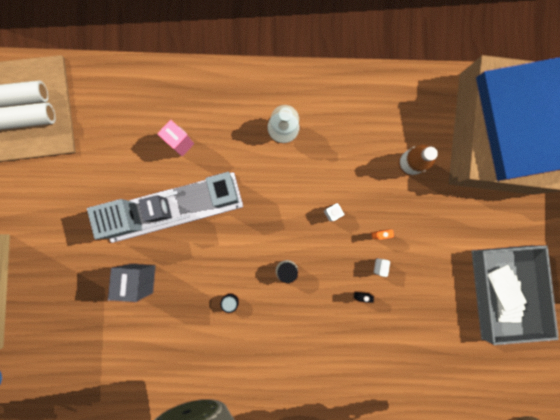

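View pics/scene1.png

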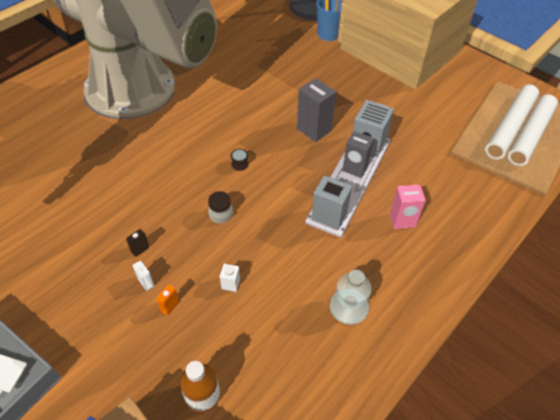

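The top picture shows these candidates:
- **Lens:** the dark block on the bench at (152,208), a larger dark block off the bench at (125,283), and a pink block at (175,137). The lens is the one on the bench, being the smaller dark one and between the rails.
- **Cell:** white at (382,267), orange at (384,235), black at (364,297), and the square cell at (335,212). The cell is the narrow white one at (382,267).

I'll confirm both with a crop and measurements.

```bash
python3 - <<'E'
from h import *
W=np.load("top.npy"); im=cv2.imread("pics/top1.png")
a=cv2.resize(im[160:250,80:250],(680,360),interpolation=cv2.INTER_CUBIC)
b=cv2.resize(im[195:310,320:410],None,fx=2.5,fy=2.5,interpolation=cv2.INTER_CUBIC)
b=cv2.resize(im[195:315,315:405],(390,520)[:2],interpolation=cv2.INTER_CUBIC)
o=np.zeros((590,790,3),np.uint8); 
a=cv2.resize(im[165:245,85:245],(400,200),interpolation=cv2.INTER_CUBIC)
o[:200,:400]=a;o[:520,400:790]=b; 
s=cv2.imread("pics/scene1.png")[225:320,110:250]; s=cv2.resize(s,(395,268),interpolation=cv2.INTER_CUBIC); o[220:488,:395]=s
cv2.imwrite("pics/crop1.png",o)
def seg(n,u0,u1,v0,v1,zl,zh):
    P=W[v0:v1,u0:u1].reshape(-1,3); P=P[(P[:,2]>zl)&(P[:,2]<zh)]
    if len(P)<4: print(n,len(P));return
    r=cv2.minAreaRect((P[:,:2]*1000).astype(np.float32)); print(n,len(P),np.round(r[0],1),np.round(r[1],1),round(r[2],1),"z",np.round(np.percentile(P[:,2],[5,50,95])*1000,1))
seg("cell",370,396,255,280,.04,.07)
seg("cell all",370,396,255,280,.01,.07)
seg("square",322,348,200,225,.03,.07)
seg("lens",135,175,190,225,.092,.104)
seg("lamp",85,140,195,240,.099,.115)
seg("det",205,240,170,210,.09,.11)
seg("plate",85,245,170,245,.006,.03)
seg("all",85,245,170,245,.006,.2)
seg("bigdark",100,160,260,305,.03,.3); seg("pink",155,195,115,160,.03,.3)
seg("jar",270,305,255,290,.04,.07);seg("loupe",215,245,290,316,.02,.05)
seg("orange",370,396,225,245,.03,.07);seg("black",350,380,288,308,.03,.07)
E
```

```text
cell 145 [ 472.7 -327.4] [16.3 34.9] 79.8 z [43.3 50.7 54.2]
cell all 203 [ 472.8 -327.2] [16.7 34.9] 80.9 z [15.8 49.6 53.8]
square 182 [ 590.6 -221.4] [27.9 28.8] 30.7 z [38.8 47.2 55.8]
lens 471 [589.  159.3] [45.9 40.1] 15.2 z [ 97.8 101.1 103.3]
lamp 1217 [570.  225.3] [ 64.2 102.7] 15.7 z [103.3 106.2 108.6]
det 739 [630.8  19.8] [60.4 49.8] 16.3 z [ 98.5 101.3 103.9]
plate 2445 [592.5 154.6] [148.3 348.8] 6.3 z [10.2 13.5 22.5]
all 5556 [592.5 154.6] [148.3 348.8] 6.3 z [ 11.1  65.2 107.3]
bigdark 1453 [438.5 199.9] [58.2 63.5] 86.8 z [ 44.3 120.8 123.8]
pink 583 [742.5 121.8] [46.5 42.3] 48.5 z [42.9 88.7 91.5]
jar 347 [ 459.8 -120.4] [42.4 42.8] 0.6 z [48.3 51.1 53.7]
loupe 257 [388.5   4. ] [37.4 37.2] 86.8 z [29.  31.7 34.5]
orange 135 [ 544.4 -329. ] [15.9 35.4] 10.4 z [34.7 51.1 54. ]
black 152 [ 407.6 -288.3] [34.9 16.1] 85.7 z [36.9 50.9 54.2]
```

View pics/crop1.png

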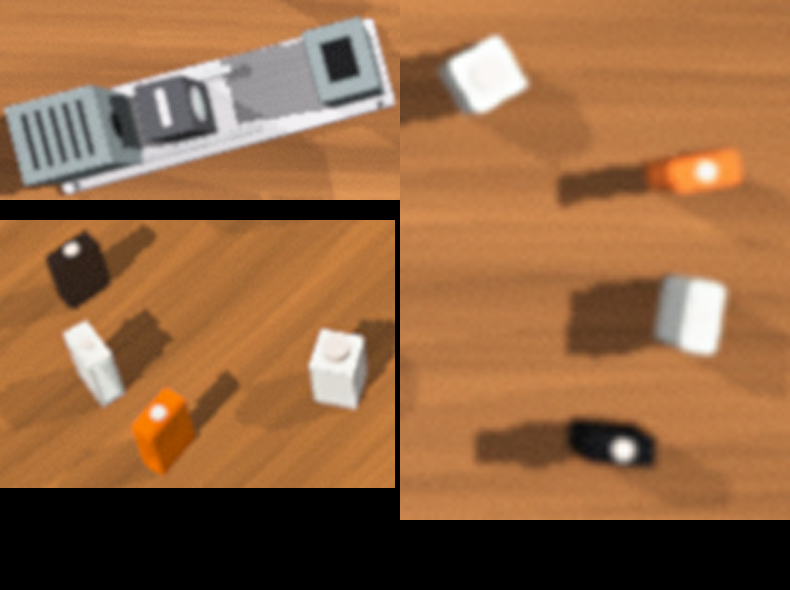

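The crop confirms both. The dark block between the rails measures 46x40 with its top at 100 mm, so it is the lens. The white oblong at (382,267) measures 35x16x50, so it is the cell. Next I fit the bench more carefully.

```bash
python3 - <<'E'
from h import *
W=np.load("top.npy")
def rect(P):
    r=cv2.minAreaRect((P[:,:2]*1000).astype(np.float32)); return np.array(r[0]),r[1],r[2]
def sel(c,rad,zl,zh):
    P=W.reshape(-1,3); return P[(np.hypot(P[:,0]-c[0],P[:,1]-c[1])<rad)&(P[:,2]>zl)&(P[:,2]<zh)]
d=rect(sel((.631,.020),.045,.095,.112)); print("det",d)
l=rect(sel((.5648,.2401),.053,.1035,.115)); print("lamp",l)
P=sel((.597,.13),.2,.006,.2); print("bench",rect(P))
u=(l[0]-d[0]);print("det-lamp len",np.linalg.norm(u)); u/=np.linalg.norm(u); th=np.arctan2(-u[0],u[1]); print("yaw",np.degrees(th))
o=d[0]+120*u
R=np.array([[np.cos(th),np.sin(th)],[-np.sin(th),np.cos(th)]])
L=sel((.589,.1593),.04,.094,.1035); c=rect(L); print("lens",c,"bench coords",R@(c[0]-o))
print("origin",o,"beam_mid",o-30*u,"lens flush",o+55*u,"u",u)
E
```

```text
det (array([630.79882812,  19.80094528]), (60.404945373535156, 49.802772521972656), 16.26128387451172)
lamp (array([565.62927246, 239.8276062 ]), (64.251708984375, 72.00194549560547), 16.620433807373047)
bench (array([603.27764893, 142.98931885]), (359.4129638671875, 356.1066589355469), 16.722774505615234)
det-lamp len 229.47505855909333
yaw 16.4987286540489
lens (array([588.98675537, 159.47293091]), (45.7520751953125, 40.0036506652832), 14.574321746826172) bench coords [-0.42448845 25.7955171 ]
origin [596.71953982 134.86006969] beam_mid [605.2393619  106.09528858] lens flush [581.09986601 187.5955017 ] u [-0.28399407  0.95882604]
```

Call:
carry_out(
  moves=[
    {"tx": 2.46,"ty": 4.37,"wz": 0.095,"claw": -1},
    {"tx": 2.46,"ty": 4.37,"wz": 0.095,"claw": -1},
    {"tx": 2.46,"ty": 4.37,"wz": 0.095,"claw": -1},
    {"tx": 2.46,"ty": 4.37,"wz": 0.095,"claw": -1},
    {"tx": 2.46,"ty": 4.37,"wz": 0.095,"claw": -1},
    {"tx": 2.46,"ty": 4.37,"wz": 0.095,"claw": -1},
    {"tx": 2.46,"ty": 4.37,"wz": 0.095,"claw": -1},
    {"tx": 2.46,"ty": 4.37,"wz": 0.095,"claw": -1},
  ],
  newtons=20,
)

```text
invalid input at $.moves[0]: expected keys tx, ty, tz, wx, wy, wz, claw
```

Call:
carry_out(
  moves=[
    {"tx": 2.46,"ty": 4.37,"wz": 0.095,"claw": -1},
    {"tx": 2.46,"ty": 4.37,"wz": 0.095,"claw": -1},
    {"tx": 2.46,"ty": 4.37,"wz": 0.095,"claw": -1},
    {"tx": 2.46,"ty": 4.37,"wz": 0.095,"claw": -1},
    {"tx": 2.46,"ty": 4.37,"wz": 0.095,"claw": -1},
    {"tx": 2.46,"ty": 4.37,"wz": 0.095,"claw": -1},
    {"tx": 2.46,"ty": 4.37,"wz": 0.095,"claw": -1},
    {"tx": 2.46,"ty": 4.37,"wz": 0.093,"claw": -1},
  ],
)

```text
invalid input at $.moves[0]: expected keys tx, ty, tz, wx, wy, wz, claw
```

Call:
carry_out(
  moves=[
    {"claw": -1},
  ],
)

```text
invalid input at $.moves[0]: expected keys tx, ty, tz, wx, wy, wz, claw
```

```bash
python3 - <<'E'
from h import *
c=cam("wrist"); cv2.imwrite("pics/wrist1.png",c["image"]); W=c["W"]
print(c["state"]["tcp_pos"],c["state"]["orientation"],c["state"]["clock"])
from scipy.spatial.transform import Rotation as R
q=c["state"]["orientation"];M=R.from_quat([q[1],q[2],q[3],q[0]]).as_matrix();print("toolY heading",np.degrees(np.arctan2(M[1,1],M[0,1])),M[:,2])
P=W.reshape(-1,3)
for n,ctr,rad,zl,zh in(("lens",(.589,.1594),.035,.094,.1035),("det",(.631,.02),.045,.095,.11),("lamp",(.5656,.2398),.06,.1015,.112)):
    S=P[(np.hypot(P[:,0]-ctr[0],P[:,1]-ctr[1])<rad)&(P[:,2]>zl)&(P[:,2]<zh)]
    if len(S)>5: r=cv2.minAreaRect((S[:,:2]*1000).astype(np.float32)); print(n,len(S),r,np.median(S[:,2]))
E
```

```text
[ 0.19479341 -0.54051312  0.23048014] [-8.38264304e-04  9.85088648e-01  1.72045493e-01 -2.98813401e-05] 0.1
toolY heading -70.18644269104409 [-3.47310728e-04  1.64124740e-03 -9.99998593e-01]
```

View pics/wrist1.png

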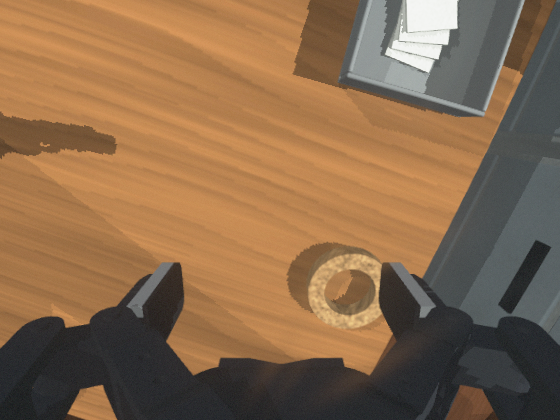

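The moves were refused because every row needs all the keys, so this picture only shows the start spot: the tray at (420,40), a cork ring at (345,290) and the open fingers. I'll resend the moves with full rows.

Call:
carry_out(
  moves=[
    {"tx": 2.46,"ty": 4.37,"tz": 0,"wx": 0,"wy": 0,"wz": 0.095,"claw": -1},
    {"tx": 2.46,"ty": 4.37,"tz": 0,"wx": 0,"wy": 0,"wz": 0.095,"claw": -1},
    {"tx": 2.46,"ty": 4.37,"tz": 0,"wx": 0,"wy": 0,"wz": 0.095,"claw": -1},
    {"tx": 2.46,"ty": 4.37,"tz": 0,"wx": 0,"wy": 0,"wz": 0.095,"claw": -1},
    {"tx": 2.46,"ty": 4.37,"tz": 0,"wx": 0,"wy": 0,"wz": 0.095,"claw": -1},
    {"tx": 2.46,"ty": 4.37,"tz": 0,"wx": 0,"wy": 0,"wz": 0.095,"claw": -1},
    {"tx": 2.46,"ty": 4.37,"tz": 0,"wx": 0,"wy": 0,"wz": 0.095,"claw": -1},
    {"tx": 2.46,"ty": 4.37,"tz": 0,"wx": 0,"wy": 0,"wz": 0.095,"claw": -1},
  ],
  newtons=20,
)

```text
clock: 1.15
tcp_pos: [0.3922, -0.1899, 0.2313]
orientation: [0.0, 0.85, 0.526, 0.0]
wrist_force: [-0.1, -0.9, 0.0]
finger_gap: 0.0852
grip_force: 0.0
```

Call:
carry_out(
  moves=[
    {"tx": 2.46,"ty": 4.37,"tz": 0,"wx": 0,"wy": 0,"wz": 0.095,"claw": -1},
    {"tx": 2.46,"ty": 4.37,"tz": 0,"wx": 0,"wy": 0,"wz": 0.095,"claw": -1},
    {"tx": 2.46,"ty": 4.37,"tz": 0,"wx": 0,"wy": 0,"wz": 0.095,"claw": -1},
    {"tx": 2.46,"ty": 4.37,"tz": 0,"wx": 0,"wy": 0,"wz": 0.095,"claw": -1},
    {"tx": 2.46,"ty": 4.37,"tz": 0,"wx": 0,"wy": 0,"wz": 0.095,"claw": -1},
    {"tx": 2.46,"ty": 4.37,"tz": 0,"wx": 0,"wy": 0,"wz": 0.095,"claw": -1},
    {"tx": 2.46,"ty": 4.37,"tz": 0,"wx": 0,"wy": 0,"wz": 0.095,"claw": -1},
    {"tx": 2.46,"ty": 4.37,"tz": 0,"wx": 0,"wy": 0,"wz": 0.095,"claw": -1},
  ],
)

```text
clock: 2.15
tcp_pos: [0.589, 0.1598, 0.231]
orientation: [-0.0, 0.594, 0.804, -0.0]
wrist_force: [0.6, -0.8, 0.7]
finger_gap: 0.0852
grip_force: 0.0
```

Call:
carry_out(
  moves=[
    {"tx": 0,"ty": 0,"tz": 0,"wx": 0,"wy": 0,"wz": 0,"claw": -1},
    {"tx": 0,"ty": 0,"tz": 0,"wx": 0,"wy": 0,"wz": 0,"claw": -1},
  ],
)

```text
clock: 2.4
tcp_pos: [0.5879, 0.158, 0.2307]
orientation: [-0.0, 0.596, 0.803, -0.001]
wrist_force: [-0.6, -1.0, 0.3]
finger_gap: 0.0855
grip_force: 0.0
```

```bash
cat > look.py <<'E'
from h import *
import sys
from scipy.spatial.transform import Rotation as R
c=cam("wrist"); cv2.imwrite(sys.argv[1],c["image"]); s=c["state"]; P=c["W"].reshape(-1,3)
q=s["orientation"];M=R.from_quat([q[1],q[2],q[3],q[0]]).as_matrix()
print(s["clock"],s["tcp_pos"],"toolY heading",np.degrees(np.arctan2(M[1,1],M[0,1])),"toolZ",M[:,2],s["wrist_force"],s["joint_pos"][5])
for n,ctr,rad,zl,zh in(("lens",(.589,.1594),.05,.094,.1035),("det",(.631,.02),.045,.095,.11),("lamp",(.5656,.2398),.06,.1015,.112),("cell",(.4727,-.3274),.03,.042,.06)):
    S=P[(np.hypot(P[:,0]-ctr[0],P[:,1]-ctr[1])<rad)&(P[:,2]>zl)&(P[:,2]<zh)]
    if len(S)>20: print(n,len(S),cv2.minAreaRect((S[:,:2]*1000).astype(np.float32)),np.median(S[:,2]))
E
python3 look.py pics/wrist2.png
```

```text
2.4 [0.58785935 0.15797437 0.23068928] toolY heading 16.890950484338532 toolZ [-1.53432046e-03 -6.12930531e-04 -9.99998635e-01] [-0.59931805 -0.97056678  0.25820825] 1.4069169500365808
lens 2551 ((585.7731323242188, 173.68045043945312), (46.042701721191406, 70.38310241699219), 15.20256233215332) 0.10019695099037601
det 2480 ((631.09423828125, 21.396028518676758), (59.47074890136719, 47.45819854736328), 16.339508056640625) 0.10031015163763679
lamp 7803 ((566.3751220703125, 239.97329711914062), (63.96267318725586, 70.39144897460938), 16.173704147338867) 0.10516187618123535
```

View pics/wrist2.png

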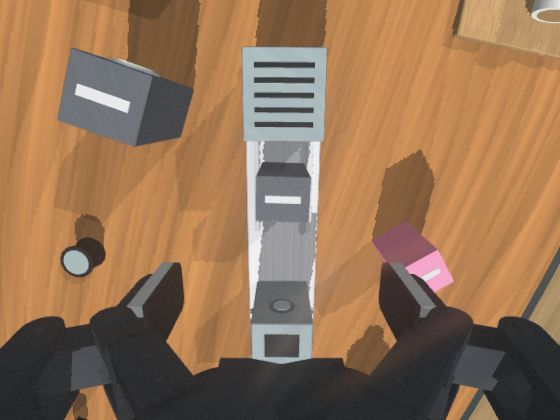

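The wrist picture shows the lens at (283,195) between the rails, the lamp at (285,95) and the detector at (282,325). These agree with the top-camera fit to about 1 mm. Now I lower over the lens and grip it lightly.

Call:
carry_out(
  moves=[
    {"tx": 0.1,"ty": 0.1,"tz": -3,"wx": 0,"wy": 0,"wz": 0,"claw": -1},
    {"tx": 0,"ty": 0,"tz": -3.5,"wx": 0,"wy": 0,"wz": 0,"claw": -1},
    {"tx": 0,"ty": 0,"tz": -3.5,"wx": 0,"wy": 0,"wz": 0,"claw": -1},
    {"tx": 0,"ty": 0,"tz": -3.5,"wx": 0,"wy": 0,"wz": 0,"claw": -1},
    {"tx": 0,"ty": 0,"tz": -3,"wx": 0,"wy": 0,"wz": 0,"claw": -1},
    {"tx": 0,"ty": 0,"tz": -1.6,"wx": 0,"wy": 0,"wz": 0,"claw": -1},
    {"tx": 0,"ty": 0,"tz": 0,"wx": 0,"wy": 0,"wz": 0,"claw": -1},
    {"tx": 0,"ty": 0,"tz": 0,"wx": 0,"wy": 0,"wz": 0,"claw": -1},
  ],
  newtons=20,
)

```text
clock: 3.45
tcp_pos: [0.5904, 0.159, 0.0518]
orientation: [0.001, 0.596, 0.803, 0.001]
wrist_force: [-0.2, -0.6, 0.7]
finger_gap: 0.0855
grip_force: 0.0
```

Call:
carry_out(
  moves=[
    {"tx": 0,"ty": 0,"tz": 0,"wx": 0,"wy": 0,"wz": 0,"claw": 0.2},
    {"tx": 0,"ty": 0,"tz": 0,"wx": 0,"wy": 0,"wz": 0,"claw": 0.2},
    {"tx": 0,"ty": 0,"tz": 0,"wx": 0,"wy": 0,"wz": 0,"claw": 0.2},
    {"tx": 0,"ty": 0,"tz": 0,"wx": 0,"wy": 0,"wz": 0,"claw": 0.2},
    {"tx": 0,"ty": 0,"tz": 0,"wx": 0,"wy": 0,"wz": 0,"claw": 0.2},
    {"tx": 0,"ty": 0,"tz": 0,"wx": 0,"wy": 0,"wz": 0,"claw": 0.2},
  ],
)

```text
clock: 4.2
tcp_pos: [0.59, 0.1593, 0.0511]
orientation: [0.0, 0.595, 0.803, 0.001]
wrist_force: [-0.1, -0.2, 6.1]
finger_gap: 0.0461
grip_force: 24.4
```

Call:
carry_out(
  moves=[
    {"tx": -0.11,"ty": 0.38,"tz": 0,"wx": 0,"wy": 0,"wz": 0,"claw": 0.2},
    {"tx": -0.11,"ty": 0.38,"tz": 0,"wx": 0,"wy": 0,"wz": 0,"claw": 0.2},
    {"tx": -0.11,"ty": 0.38,"tz": 0,"wx": 0,"wy": 0,"wz": 0,"claw": 0.2},
    {"tx": -0.11,"ty": 0.38,"tz": 0,"wx": 0,"wy": 0,"wz": 0,"claw": 0.2},
    {"tx": -0.11,"ty": 0.38,"tz": 0,"wx": 0,"wy": 0,"wz": 0,"claw": 0.2},
    {"tx": -0.11,"ty": 0.38,"tz": 0,"wx": 0,"wy": 0,"wz": 0,"claw": 0.2},
    {"tx": -0.05,"ty": 0.19,"tz": 0,"wx": 0,"wy": 0,"wz": 0,"claw": 0.2},
    {"tx": 0,"ty": 0,"tz": 0,"wx": 0,"wy": 0,"wz": 0,"claw": 0.2},
  ],
)

```text
clock: 5.2
tcp_pos: [0.5832, 0.184, 0.0511]
orientation: [0.001, 0.595, 0.803, 0.001]
wrist_force: [1.1, -1.7, 5.5]
finger_gap: 0.0456
grip_force: 24.4
```

Call:
carry_out(
  moves=[
    {"tx": -0.03,"ty": 0.1,"tz": 0,"wx": 0,"wy": 0,"wz": 0,"claw": 0.2},
    {"tx": -0.03,"ty": 0.1,"tz": 0,"wx": 0,"wy": 0,"wz": 0,"claw": 0.2},
    {"tx": 0,"ty": 0,"tz": 0,"wx": 0,"wy": 0,"wz": 0,"claw": 0.2},
  ],
)

```text
clock: 5.58
tcp_pos: [0.5827, 0.1858, 0.0512]
orientation: [0.001, 0.596, 0.803, 0.0]
wrist_force: [1.2, -1.5, 5.6]
finger_gap: 0.0457
grip_force: 24.4
```

Call:
carry_out(
  moves=[
    {"tx": -0.03,"ty": 0.1,"tz": 0,"wx": 0,"wy": 0,"wz": 0,"claw": 0.2},
    {"tx": 0,"ty": 0,"tz": 0,"wx": 0,"wy": 0,"wz": 0,"claw": 0.2},
  ],
)

```text
clock: 5.82
tcp_pos: [0.5824, 0.1868, 0.0511]
orientation: [0.001, 0.596, 0.803, 0.0]
wrist_force: [0.4, -0.9, 5.0]
finger_gap: 0.0457
grip_force: 24.4
```

Call:
carry_out(
  moves=[
    {"tx": -0.03,"ty": 0.1,"tz": 0,"wx": 0,"wy": 0,"wz": 0,"claw": 0.2},
    {"tx": 0,"ty": 0,"tz": 0,"wx": 0,"wy": 0,"wz": 0,"claw": 0.2},
  ],
)

```text
clock: 6.08
tcp_pos: [0.5824, 0.1869, 0.0511]
orientation: [0.002, 0.596, 0.803, -0.0]
wrist_force: [0.4, -3.7, 6.2]
finger_gap: 0.046
grip_force: 24.4
```

Call:
carry_out(
  moves=[
    {"tx": -0.03,"ty": 0.1,"tz": 0,"wx": 0,"wy": 0,"wz": 0,"claw": 0.2},
    {"tx": 0,"ty": 0,"tz": 0,"wx": 0,"wy": 0,"wz": 0,"claw": 0.2},
  ],
)

```text
clock: 6.32
tcp_pos: [0.5823, 0.1869, 0.0511]
orientation: [0.002, 0.596, 0.803, -0.001]
wrist_force: [2.0, -7.9, 6.0]
finger_gap: 0.0459
grip_force: 24.4
```

Call:
carry_out(
  moves=[
    {"tx": -0.03,"ty": 0.1,"tz": 0,"wx": 0,"wy": 0,"wz": 0,"claw": 0.2},
    {"tx": 0,"ty": 0,"tz": 0,"wx": 0,"wy": 0,"wz": 0,"claw": 0.2},
    {"tx": 0,"ty": 0,"tz": 0,"wx": 0,"wy": 0,"wz": 0,"claw": -1},
    {"tx": 0,"ty": 0,"tz": 0,"wx": 0,"wy": 0,"wz": 0,"claw": -1},
    {"tx": 0,"ty": 0,"tz": 0,"wx": 0,"wy": 0,"wz": 0,"claw": -1},
    {"tx": 0,"ty": 0,"tz": 0,"wx": 0,"wy": 0,"wz": 0,"claw": -1},
    {"tx": 0,"ty": 0,"tz": 0,"wx": 0,"wy": 0,"wz": 0,"claw": -1},
  ],
)

```text
clock: 7.2
tcp_pos: [0.5805, 0.1901, 0.0502]
orientation: [-0.0, 0.595, 0.803, -0.0]
wrist_force: [-0.3, 0.3, 0.4]
finger_gap: 0.0854
grip_force: 0.0
```

Call:
carry_out(
  moves=[
    {"tx": 0,"ty": 0,"tz": 3,"wx": 0,"wy": 0,"wz": 0,"claw": -1},
    {"tx": 0,"ty": 0,"tz": 5,"wx": 0,"wy": 0,"wz": 0,"claw": -1},
    {"tx": 0,"ty": 0,"tz": 5,"wx": 0,"wy": 0,"wz": 0,"claw": -1},
    {"tx": 0,"ty": 0,"tz": 5,"wx": 0,"wy": 0,"wz": 0,"claw": -1},
    {"tx": 0,"ty": 0,"tz": 0,"wx": 0,"wy": 0,"wz": 0,"claw": -1},
    {"tx": 0,"ty": 0,"tz": 0,"wx": 0,"wy": 0,"wz": 0,"claw": -1},
  ],
)

```text
clock: 7.95
tcp_pos: [0.5804, 0.1899, 0.23]
orientation: [-0.0, 0.595, 0.803, 0.0]
wrist_force: [-0.7, -0.5, -0.6]
finger_gap: 0.0855
grip_force: 0.0
```

```bash
python3 look.py pics/wrist3.png; python3 - <<'E'
import cv2
im=cv2.imread("pics/wrist3.png"); cv2.imwrite("pics/w3c.png",cv2.resize(im[0:250,200:370],(408,600)))
E
```

```text
7.95 [0.5804451  0.18990642 0.22998217] toolY heading 16.90688819177278 toolZ [-7.41807775e-06  1.01880196e-05 -1.00000000e+00] [-0.65386173 -0.45292962 -0.59105657] 1.460536468953774
lens 2386 ((583.3011474609375, 187.60032653808594), (46.21810531616211, 40.23652648925781), 17.437326431274414) 0.10026290804601304
det 743 ((626.21728515625, 37.657318115234375), (59.675941467285156, 14.829710006713867), 16.764726638793945) 0.09983584022483999
lamp 7211 ((569.711669921875, 228.57337951660156), (63.83457946777344, 92.88232421875), 16.210296630859375) 0.10519031887935515
```

View pics/w3c.png

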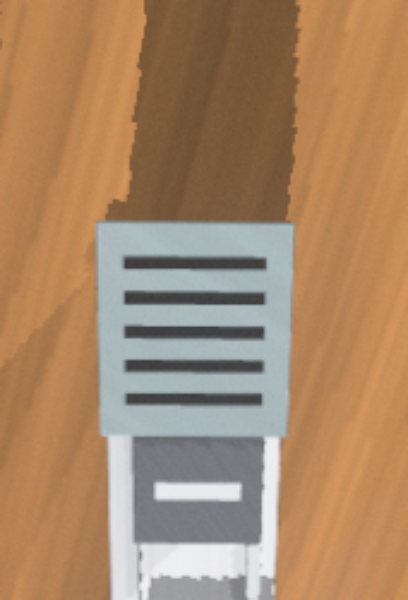

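The crop shows the lens at (198,490) tight against the lamp, whose edge is at row 436, with no visible gap. I'll check the leftover yaw numerically.

```bash
python3 - <<'E'
from h import *
c=cam("wrist"); W=c["W"]; th=np.radians(16.5)
o=np.array([.59672,.13486]); d=W[...,:2]-o
bx=d[...,0]*np.cos(th)+d[...,1]*np.sin(th); by=-d[...,0]*np.sin(th)+d[...,1]*np.cos(th); z=W[...,2]
def edge(m,ax,val,bins,pick):
    out=[]
    for b in bins:
        k=m&(abs(ax-b)<.0008)
        if k.sum()>3: out.append((b,pick(val[k])))
    out=np.array(out); p=np.polyfit(out[:,0],out[:,1],1); r=out[:,1]-np.polyval(p,out[:,0]); out=out[abs(r)<2*r.std()+1e-6]; p=np.polyfit(out[:,0],out[:,1],1)
    return np.degrees(np.arctan(p[0])),np.polyval(p,0)*1e3,np.std(out[:,1]-np.polyval(p,out[:,0]))*1e3
L=(z>.095)&(z<.1028)&(abs(bx)<.03)&(by>.02)&(by<.075)
M=(z>.103)&(z<.109)&(by>.06)
print("lens -y edge",edge(L,bx,by,np.arange(-.016,.02,.002),np.nanmin))
print("lamp -y edge",edge(M,bx,by,np.arange(-.026,.027,.002),np.nanmin))
ys=np.arange(.039,.07,.002)
print("lens -x side",edge(L,by,bx,ys,np.nanmin)); print("lens +x side",edge(L,by,bx,ys,np.nanmax))
ys=np.arange(.08,.14,.003)
print("lamp sides",edge(M,by,bx,ys,np.nanmin),edge(M,by,bx,ys,np.nanmax))
E
```

```text
lens -y edge (np.float64(-1.559832114124975), np.float64(34.48719579053214), np.float64(0.34779606982319766))
lamp -y edge (np.float64(-0.9407000749088271), np.float64(74.47424595713278), np.float64(0.2424803014842577))
lens -x side (np.float64(0.8246389136221434), np.float64(-21.113066905153044), np.float64(0.022284953886893836))
lens +x side (np.float64(-0.12788790656568533), np.float64(24.782545360559688), np.float64(0.25848076337680476))
lamp sides (np.float64(-13.684613595352861), np.float64(-80.18681911856606), np.float64(9.809910612107245)) (np.float64(0.3348871591480636), np.float64(31.581514811167686), np.float64(0.24461184886255924))
```

The lens is flush: its -y edge is at 34.5 mm and the lamp face at 74.5 mm, which matches its 40 mm length. Next is the cell.

Call:
carry_out(
  moves=[
    {"tx": -0.8,"ty": -3.85,"tz": 0,"wx": 0,"wy": 0,"wz": 0.08,"claw": -1},
    {"tx": -0.8,"ty": -3.85,"tz": 0,"wx": 0,"wy": 0,"wz": 0.08,"claw": -1},
    {"tx": -0.8,"ty": -3.85,"tz": 0,"wx": 0,"wy": 0,"wz": 0.08,"claw": -1},
    {"tx": -0.8,"ty": -3.85,"tz": 0,"wx": 0,"wy": 0,"wz": 0.08,"claw": -1},
    {"tx": -0.8,"ty": -3.85,"tz": 0,"wx": 0,"wy": 0,"wz": 0.08,"claw": -1},
    {"tx": -0.8,"ty": -3.85,"tz": 0,"wx": 0,"wy": 0,"wz": 0.08,"claw": -1},
    {"tx": -0.8,"ty": -3.85,"tz": 0,"wx": 0,"wy": 0,"wz": 0.08,"claw": -1},
    {"tx": -0.8,"ty": -3.85,"tz": 0,"wx": 0,"wy": 0,"wz": 0.08,"claw": -1},
  ],
)

```text
clock: 9.05
tcp_pos: [0.5154, -0.119, 0.2286]
orientation: [-0.001, 0.311, 0.95, 0.0]
wrist_force: [0.4, -1.0, 0.7]
finger_gap: 0.0854
grip_force: 0.0
```

Call:
carry_out(
  moves=[
    {"tx": -0.8,"ty": -3.85,"tz": 0,"wx": 0,"wy": 0,"wz": 0.08,"claw": -1},
    {"tx": -0.8,"ty": -3.85,"tz": 0,"wx": 0,"wy": 0,"wz": 0.08,"claw": -1},
    {"tx": -0.8,"ty": -3.85,"tz": 0,"wx": 0,"wy": 0,"wz": 0.08,"claw": -1},
    {"tx": -0.8,"ty": -3.85,"tz": 0,"wx": 0,"wy": 0,"wz": 0.08,"claw": -1},
    {"tx": -0.8,"ty": -3.85,"tz": 0,"wx": 0,"wy": 0,"wz": 0.08,"claw": -1},
    {"tx": 0,"ty": -1.65,"tz": 0,"wx": 0,"wy": 0,"wz": 0.061,"claw": -1},
    {"tx": 0,"ty": 0,"tz": 0,"wx": 0,"wy": 0,"wz": 0,"claw": -1},
    {"tx": 0,"ty": 0,"tz": 0,"wx": 0,"wy": 0,"wz": 0,"claw": -1},
  ],
)

```text
clock: 10.05
tcp_pos: [0.4762, -0.3261, 0.2293]
orientation: [-0.001, 0.088, 0.996, 0.001]
wrist_force: [0.9, 0.3, 0.0]
finger_gap: 0.0854
grip_force: 0.0
```

```bash
python3 look.py pics/wrist4.png
```

```text
10.05 [ 0.47619458 -0.32608678  0.22930563] toolY heading 79.94740076342222 toolZ [-0.00151709  0.00184327 -0.99999715] [0.85841559 0.33936287 0.0419742 ] -0.5642260341813369
cell 573 ((473.48553466796875, -330.15283203125), (15.781455993652344, 35.33781051635742), 80.1238784790039) 0.05022891886810121
```

View pics/wrist4.png

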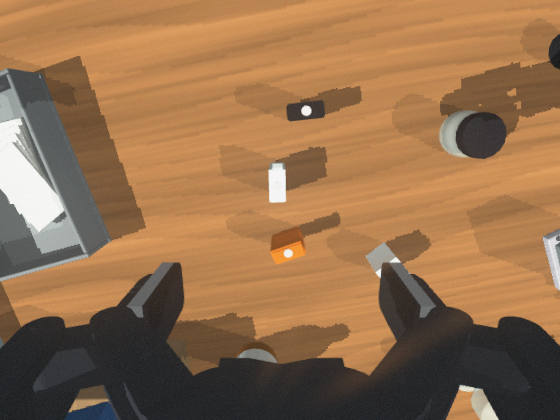

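The picture shows the white cell at (277,183) with its long side upright in the image and the fingers closing across its 16 mm. The black cell at (306,110) and the orange one at (287,245) are clear of the fingers. Descending now.

Call:
carry_out(
  moves=[
    {"tx": -0.3,"ty": -0.27,"tz": -2.5,"wx": 0,"wy": 0,"wz": 0,"claw": -1},
    {"tx": 0,"ty": 0,"tz": -4,"wx": 0,"wy": 0,"wz": 0,"claw": -1},
    {"tx": 0,"ty": 0,"tz": -4,"wx": 0,"wy": 0,"wz": 0,"claw": -1},
    {"tx": 0,"ty": 0,"tz": -4,"wx": 0,"wy": 0,"wz": 0,"claw": -1},
    {"tx": 0,"ty": 0,"tz": -4,"wx": 0,"wy": 0,"wz": 0,"claw": -1},
    {"tx": 0,"ty": 0,"tz": -2,"wx": 0,"wy": 0,"wz": 0,"claw": -1},
    {"tx": 0,"ty": 0,"tz": -1.2,"wx": 0,"wy": 0,"wz": 0,"claw": -1},
    {"tx": 0,"ty": 0,"tz": 0,"wx": 0,"wy": 0,"wz": 0,"claw": -1},
  ],
  newtons=25,
)

```text
clock: 11.1
tcp_pos: [0.4735, -0.3289, 0.0129]
orientation: [-0.0, 0.087, 0.996, 0.0]
wrist_force: [1.0, -0.0, -0.3]
finger_gap: 0.0853
grip_force: 0.0
```

Call:
carry_out(
  moves=[
    {"tx": 0,"ty": 0,"tz": 0,"wx": 0,"wy": 0,"wz": 0,"claw": -1},
  ],
)

```text
clock: 11.22
tcp_pos: [0.4744, -0.3302, 0.0145]
orientation: [0.001, 0.087, 0.996, -0.001]
wrist_force: [0.4, -0.5, 0.6]
finger_gap: 0.0853
grip_force: 0.0
```

```bash
python3 look.py pics/wrist5.png; python3 - <<'E'
from h import *
c=cam("top"); P=c["W"].reshape(-1,3)
print(env.get_state()["tcp_pos"])
E
```

```text
11.225 [ 0.47440887 -0.33021084  0.01446833] toolY heading 80.00015737290553 toolZ [ 0.00146367 -0.00123027 -0.99999817] [ 0.38868629 -0.51811022  0.59846205] -0.5724367086561029
cell 3845 ((472.9840087890625, -329.31201171875), (16.05394744873047, 34.98508071899414), 81.02388000488281) 0.05012276914222279
[ 0.47435457 -0.33040685  0.01455021]
```

View pics/wrist5.png

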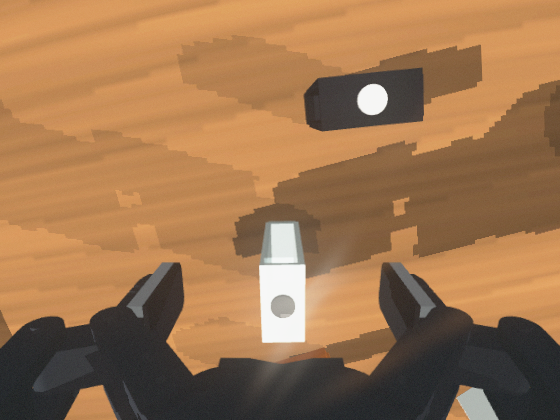

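The close picture shows the cell at (283,300) centred between the pads, with its clear window end at (282,242), so the pads face the frosted sides. I nudge slightly, close, and lift.

Call:
carry_out(
  moves=[
    {"tx": -0.1,"ty": 0.05,"tz": -0.3,"wx": 0,"wy": 0,"wz": 0.01,"claw": -1},
    {"tx": 0,"ty": 0,"tz": 0,"wx": 0,"wy": 0,"wz": 0,"claw": 1},
    {"tx": 0,"ty": 0,"tz": 0,"wx": 0,"wy": 0,"wz": 0,"claw": 1},
    {"tx": 0,"ty": 0,"tz": 0,"wx": 0,"wy": 0,"wz": 0,"claw": 1},
    {"tx": 0,"ty": 0,"tz": 0,"wx": 0,"wy": 0,"wz": 0,"claw": 1},
    {"tx": 0,"ty": 0,"tz": 0,"wx": 0,"wy": 0,"wz": 0,"claw": 1},
    {"tx": 0,"ty": 0,"tz": 0,"wx": 0,"wy": 0,"wz": 0,"claw": 1},
    {"tx": 0,"ty": 0,"tz": 0,"wx": 0,"wy": 0,"wz": 0,"claw": 1},
  ],
  newtons=25,
)

```text
clock: 12.32
tcp_pos: [0.4726, -0.3294, 0.0104]
orientation: [0.0, 0.082, 0.997, -0.0]
wrist_force: [0.7, -0.9, 0.2]
finger_gap: 0.0157
grip_force: 28.6
```

Call:
carry_out(
  moves=[
    {"tx": 0,"ty": 0,"tz": 0,"wx": 0,"wy": 0,"wz": 0,"claw": 1},
    {"tx": 0,"ty": 0,"tz": 0,"wx": 0,"wy": 0,"wz": 0,"claw": 1},
  ],
)

```text
clock: 12.58
tcp_pos: [0.4727, -0.3294, 0.0104]
orientation: [0.0, 0.082, 0.997, -0.0]
wrist_force: [0.1, -0.9, 0.5]
finger_gap: 0.0155
grip_force: 28.6
```

Call:
carry_out(
  moves=[
    {"tx": 0,"ty": 0,"tz": 1,"wx": 0,"wy": 0,"wz": 0,"claw": 1},
    {"tx": 0,"ty": 0,"tz": 2,"wx": 0,"wy": 0,"wz": 0,"claw": 1},
    {"tx": 0,"ty": 0,"tz": 3,"wx": 0,"wy": 0,"wz": 0,"claw": 1},
    {"tx": 0,"ty": 0,"tz": 3,"wx": 0,"wy": 0,"wz": 0,"claw": 1},
    {"tx": 0,"ty": 0,"tz": 3,"wx": 0,"wy": 0,"wz": 0,"claw": 1},
    {"tx": 0,"ty": 0,"tz": 3,"wx": 0,"wy": 0,"wz": 0,"claw": 1},
    {"tx": 0,"ty": 0,"tz": 1,"wx": 0,"wy": 0,"wz": 0,"claw": 1},
    {"tx": 0,"ty": 0,"tz": 0,"wx": 0,"wy": 0,"wz": 0,"claw": 1},
  ],
)

```text
clock: 13.58
tcp_pos: [0.4728, -0.3295, 0.1707]
orientation: [0.0, 0.082, 0.997, -0.0]
wrist_force: [0.1, -0.3, -0.4]
finger_gap: 0.0158
grip_force: 28.4
```

Call:
carry_out(
  moves=[
    {"tx": 0.5,"ty": 1.5,"tz": 0,"wx": 0,"wy": 0,"wz": -0.04,"claw": 1},
    {"tx": 0.8,"ty": 2.6,"tz": 0,"wx": 0,"wy": 0,"wz": -0.07,"claw": 1},
    {"tx": 0.9,"ty": 3,"tz": 0,"wx": 0,"wy": 0,"wz": -0.077,"claw": 1},
    {"tx": 0.9,"ty": 3,"tz": 0,"wx": 0,"wy": 0,"wz": -0.077,"claw": 1},
    {"tx": 0.9,"ty": 3,"tz": 0,"wx": 0,"wy": 0,"wz": -0.077,"claw": 1},
    {"tx": 0.9,"ty": 3,"tz": 0,"wx": 0,"wy": 0,"wz": -0.077,"claw": 1},
    {"tx": 0.9,"ty": 3,"tz": 0,"wx": 0,"wy": 0,"wz": -0.077,"claw": 1},
    {"tx": 0.9,"ty": 3,"tz": 0,"wx": 0,"wy": 0,"wz": -0.077,"claw": 1},
  ],
)

```text
clock: 14.58
tcp_pos: [0.5388, -0.1069, 0.1684]
orientation: [-0.002, 0.361, 0.932, 0.0]
wrist_force: [0.0, 0.7, -2.3]
finger_gap: 0.0158
grip_force: 28.4
```

Call:
carry_out(
  moves=[
    {"tx": 0.9,"ty": 3,"tz": 0,"wx": 0,"wy": 0,"wz": -0.077,"claw": 1},
    {"tx": 0.9,"ty": 3,"tz": 0,"wx": 0,"wy": 0,"wz": -0.077,"claw": 1},
    {"tx": 0.9,"ty": 3,"tz": 0,"wx": 0,"wy": 0,"wz": -0.077,"claw": 1},
    {"tx": 0.9,"ty": 3,"tz": 0,"wx": 0,"wy": 0,"wz": -0.077,"claw": 1},
    {"tx": 0.9,"ty": 3,"tz": 0,"wx": 0,"wy": 0,"wz": -0.077,"claw": 1},
    {"tx": 0.9,"ty": 3,"tz": 0,"wx": 0,"wy": 0,"wz": -0.077,"claw": 1},
    {"tx": 0.9,"ty": 3,"tz": 0,"wx": 0,"wy": 0,"wz": -0.077,"claw": 1},
    {"tx": 0.4,"ty": 1.5,"tz": 0,"wx": 0,"wy": 0,"wz": -0.04,"claw": 1},
  ],
)

```text
clock: 15.58
tcp_pos: [0.6058, 0.1183, 0.1681]
orientation: [-0.001, 0.612, 0.791, -0.001]
wrist_force: [-0.5, -0.0, -0.2]
finger_gap: 0.0156
grip_force: 28.4
```

Call:
carry_out(
  moves=[
    {"tx": 0,"ty": 0,"tz": 0,"wx": 0,"wy": 0,"wz": 0,"claw": 1},
    {"tx": 0,"ty": 0,"tz": 0,"wx": 0,"wy": 0,"wz": 0,"claw": 1},
  ],
)

```text
clock: 15.82
tcp_pos: [0.6058, 0.1162, 0.1692]
orientation: [-0.001, 0.611, 0.791, -0.001]
wrist_force: [-0.4, -0.1, 0.0]
finger_gap: 0.0157
grip_force: 28.4
```

```bash
python3 look.py pics/wrist6.png
```

```text
15.825 [0.60581734 0.11615226 0.16919602] toolY heading 14.635535439557176 toolZ [-2.01013016e-03 -4.32851395e-04 -9.99997886e-01] [-0.39232721 -0.11374725  0.02882593] 1.374884061332948
lens 4960 ((583.552001953125, 187.7007598876953), (45.75609588623047, 40.74637222290039), 16.783056259155273) 0.10012744525634411
det 634 ((633.1377563476562, 17.36658477783203), (41.360084533691406, 22.77030372619629), 13.915870666503906) 0.10070530772082446
lamp 7992 ((573.6836547851562, 213.48629760742188), (64.81062316894531, 61.449119567871094), 14.599081993103027) 0.10519367563529695
```

Call:
carry_out(
  moves=[
    {"tx": -0.05,"ty": -0.5,"tz": 0,"wx": 0,"wy": 0,"wz": 0.017,"claw": 1},
    {"tx": 0,"ty": -0.5,"tz": 0,"wx": 0,"wy": 0,"wz": 0.016,"claw": 1},
    {"tx": 0,"ty": 0,"tz": 0,"wx": 0,"wy": 0,"wz": 0,"claw": 1},
    {"tx": 0,"ty": 0,"tz": -2,"wx": 0,"wy": 0,"wz": 0,"claw": 1},
    {"tx": 0,"ty": 0,"tz": -2,"wx": 0,"wy": 0,"wz": 0,"claw": 1},
    {"tx": 0,"ty": 0,"tz": -2,"wx": 0,"wy": 0,"wz": 0,"claw": 1},
    {"tx": 0,"ty": 0,"tz": -2,"wx": 0,"wy": 0,"wz": 0,"claw": 1},
    {"tx": 0,"ty": 0,"tz": -2,"wx": 0,"wy": 0,"wz": 0,"claw": 1},
  ],
)

```text
clock: 16.88
tcp_pos: [0.6062, 0.1066, 0.0698]
orientation: [0.0, 0.598, 0.801, 0.0]
wrist_force: [-0.4, -0.6, -0.9]
finger_gap: 0.0156
grip_force: 28.4
```

Call:
carry_out(
  moves=[
    {"tx": 0,"ty": 0,"tz": -1.3,"wx": 0,"wy": 0,"wz": 0,"claw": 1},
    {"tx": 0,"ty": 0,"tz": 0,"wx": 0,"wy": 0,"wz": 0,"claw": 1},
    {"tx": 0,"ty": 0,"tz": 0,"wx": 0,"wy": 0,"wz": 0,"claw": 1},
  ],
)

```text
clock: 17.25
tcp_pos: [0.6067, 0.1067, 0.0581]
orientation: [0.0, 0.598, 0.801, 0.0]
wrist_force: [0.8, 0.2, -0.6]
finger_gap: 0.0154
grip_force: 28.4
```

```bash
python3 look.py pics/wrist7.png; python3 - <<'E'
from h import *
s=cam("scene"); w=cv2.imread("pics/wrist7.png")
o=np.zeros((300,800,3),np.uint8); o[:,:400]=cv2.resize(w,(400,300)); o[:,400:]=cv2.resize(s["image"][90:240,270:470],(400,300)); cv2.imwrite("pics/fin.png",o)
E
```

```text
17.25 [0.60668228 0.10672295 0.05808882] toolY heading 16.50219490270682 toolZ [ 1.28674115e-03  1.22607025e-04 -9.99999165e-01] [ 0.81553789  0.22584472 -0.58970536] 1.326638775479722
lens 23143 ((592.595703125, 157.576904296875), (46.356910705566406, 94.31110382080078), 16.64836883544922) 0.10006478690357018
lamp 496 ((582.109130859375, 192.4257049560547), (43.91265106201172, 18.957441329956055), 17.232004165649414) 0.10173819586869018
```

View pics/fin.png

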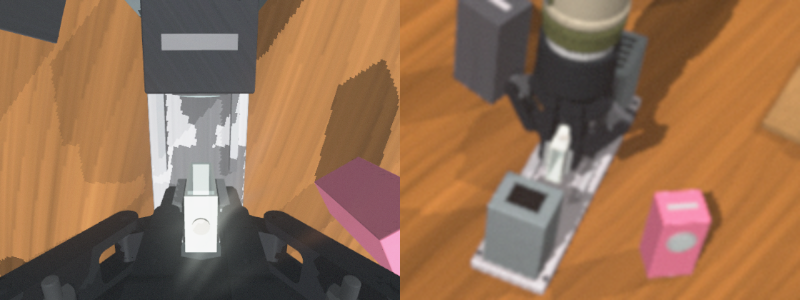

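The final view shows the cell held between the pads at (200,215) left, centred over the rails, with one window facing the lens. In the scene crop it stands upright between the detector at (525,225) and the lens. I trim by 1–2 mm and check.

Call:
carry_out(
  moves=[
    {"tx": -0.12,"ty": -0.05,"tz": -0.25,"wx": 0,"wy": 0,"wz": 0,"claw": 1},
    {"tx": 0,"ty": 0,"tz": 0,"wx": 0,"wy": 0,"wz": 0,"claw": 1},
    {"tx": 0,"ty": 0,"tz": 0,"wx": 0,"wy": 0,"wz": 0,"claw": 1},
    {"tx": 0,"ty": 0,"tz": 0,"wx": 0,"wy": 0,"wz": 0,"claw": 1},
  ],
)

```text
clock: 17.85
tcp_pos: [0.6049, 0.1062, 0.0549]
orientation: [0.0, 0.598, 0.801, 0.0]
wrist_force: [0.4, 0.6, -0.5]
finger_gap: 0.0157
grip_force: 28.4
```

```bash
python3 - <<'E'
from h import *
c=cam("wrist"); s=c["state"]; print(s["tcp_pos"],s["orientation"],s["qvel"].round(3))
P=c["W"].reshape(-1,3); th=np.radians(16.5); d=P[:,:2]-[.59672,.13486]
B=np.c_[d[:,0]*np.cos(th)+d[:,1]*np.sin(th),-d[:,0]*np.sin(th)+d[:,1]*np.cos(th),P[:,2]]*1e3
im=c["image"].reshape(-1,3).min(1)
C=B[(abs(B[:,0])<12)&(abs(B[:,1]+30)<24)&(B[:,2]>85)&(B[:,2]<105)&(im>140)]
print("cell top",len(C),cv2.minAreaRect(C[:,:2].astype(np.float32)),np.percentile(C[:,2],[5,50,95]))
L=B[(abs(B[:,0])<30)&(B[:,1]>15)&(B[:,1]<72)&(B[:,2]>95)&(B[:,2]<103)]; print("lens -y edge",np.percentile(L[:,1],1))
t=cam("top");P=t["W"].reshape(-1,3)
for n,ctr in(("square",(.5906,-.2214)),("jar",(.4598,-.1204)),("loupe",(.3885,.004)),("orange",(.5444,-.329)),("black",(.4076,-.2883))):
    S=P[(np.hypot(P[:,0]-ctr[0],P[:,1]-ctr[1])<.03)&(P[:,2]>.025)&(P[:,2]<.07)]
    print(n,len(S),cv2.minAreaRect((S[:,:2]*1000).astype(np.float32))[0] if len(S)>5 else "")
E
```

```text
[0.60494343 0.10619889 0.05489194] [9.14152713e-05 5.98319542e-01 8.01257581e-01 7.68181047e-05] [ 0.     0.002  0.002 -0.     0.     0.001]
cell top 4267 ((1.3342905044555664, -28.87064552307129), (21.3594970703125, 34.587284088134766), 0.42052942514419556) [89.56067375 94.51200277 96.19769298]
lens -y edge 34.5281284810275
square 186 (590.7672729492188, -221.63485717773438)
jar 358 (459.7342529296875, -120.35507202148438)
loupe 256 (388.559814453125, 4.1244001388549805)
orange 142 (544.3923950195312, -329.13995361328125)
black 165 (407.5837097167969, -288.42938232421875)
```

The cell is within about 1 mm of beam_mid, its top is at 94.5–95 mm, the lens is flush, and every bystander I could check is unmoved. Handing in.

```bash
python3 -c "
from workcell import env
print(env.hand_in())"
```

```text
the job is handed in; nothing more can be done
None
```

The job is handed in with no verdict returned: the lens module sits flush against the lamp and released, and the cell is held upright by its frosted sides within about 1 mm of the midpoint of the light path; the square cell, jar and loupe had not moved, but I did not re-measure the flask and bottle.

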